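Put together the tiered cake stand

ROBOT

A 7-joint arm with a two-finger parallel gripper is mounted at the origin on a cart in front of the work surface, level with it; the furniture and walls round the work are solid. World frame = base frame: x ahead of the robot, y to its left, z up, the work surface at z = 0. Lengths are in m, angles in rad, forces in N, time in s.
With the tool pointing down it reaches from about 0.425 to 0.925 m from the base axis. Payload 6.8 kg.
Tool frame: the origin (TCP) lies on the centre line of the jaws, within the pads' length; the fingertips stand bot.tip_reach ahead of it and the grasp point (between the pads) lies 3 mm ahead of it (bot.tip_reach is the distance from the TCP to the fingertips, in m); z points along the fingers, y is the line along which they close (so a half turn about z gives the same grasp; the last joint's range is limited). The gripper opens to 85 mm and grips with 20 to 120 N. Pads are 22 mm wide; open, the fingers measure 114 mm over their backs; the gripper's body (76 mm by 85 mm) begins 54 mm behind the grasp point. The pads swing forward as they close: fully open they stand 13 mm farther back than shut.
Start: joints at [1.169, 0.477, 0.022, 1.555, -0.011, 1.109, -0.083], TCP at [0.195, -0.646, 0.253] pointing down, gripper open.
Joint ranges: [-2.96, 2.96], [-0.34, 2.1], [-1.41, 1.46], [0.24, 2.44], [-1.37, 4.51], [0.17, 1.92], [-2.96, 2.96]. Speed limits (rad/s): [2.39, 2.39, 3.14, 3.14, 3.14, 3.14, 3.14].

INTERFACE

Orientations are given as a unit quaternion [w, x, y, z].
In Python, from station import bot gives the robot as it stands.
- The arm moves only by the tool jog_arm, never from a script. Its argument "deltas" is a list of rows, each a list of 7 numbers: the shift along the world's x, y, z in m, then the turn, a rotation vector about the world's x, y, z in rad, then the opening, from 0 (shut) to 1 (fully open). In form: [[x, y, z, rx, ry, rz, grip], ...]. A call has 1 to 10 rows; each row shifts and turns the commanded pose from where the row before left it; what a row does not reach is not made up. A row lasts 1/10 s, in which the tool goes at most 50 mm and 8.59 degrees, less where a joint would pass 70% of its speed; a pose out of reach is approached as far as the arm can. A call with a gripper value outside its range is refused whole. The fingers move at their own pace and stop on an object; "newtons" is the grip in N (left out, the last holds). Time passes only in rows, so rows that do not move let the fingers close. It gives the time, the measured TCP pose, the force, the opening and the grip force at its end, in the units of the state.
- bot.get_obs(): the state, without advancing time (a new reading comes with each control period).
- bot.read_camera(name): name is "scene" or "top" or "wrist"; returns a dict with "img" (420x560x3 uint8, red, green, blue), "K" (3x3 intrinsics, pixels), "eye" and "attitude" of the camera in the world. Camera axes: x right, y down, z forward; pixel columns grow to the right and rows downward; lengths in m; the calibration is good to about 2 mm. A picture is of the moment at which its call begins. There is no depth.
- bot.hand_in(): hands the job in; it is judged then, once.
The state is a dict: "t": time; "q": joint angles; "joint_vel": joint speeds; "joint_torque": joint torques, N m; "eef_pos": TCP position; "tool_rot": TCP orientation; "contact_force": force on the tool from outside, world axes, zero at the start; "torque": the same for the moment, N m; "gripper_width": opening from 0.0 (shut) to 1.0 (fully open); "grasp_force": force on a finger pad.
Only numpy, scipy, OpenCV 4.12 (cv2) and the standard library are available. Lean on these libraries where they do the work, as an engineer would, in place of code of your own. Each camera call takes 0.05 s, during which the arm holds its last target. There are 200 camera calls.

TASK

Put the tiered cake stand together for the counter display: on the post of its round base goes the large plate, then the brass column, then the small plate, and last the wooden-topped finial. Lower each part over the pin below it until it sits flat and fully home, so that the stand is straight and stands by itself; do not drop or bang the parts onto one another, and leave the base and the other things on the worktop where they are.

Things in the scene. Friction and masses are not known exactly. Their poses are not given: they have to be found in the camera images.
- post_shoulder (a point): The heavy base of the cake stand (1.2 kg, loose): a round white china dish 160 mm across and 16 mm high with a gold rim, and an upright brass post 30 mm thick in its middle. The point is on the post's axis, on the flat shoulder at the post's top, 96 mm above the worktop when the base stands on it; z is up. Above the shoulder rises a brass pin 12 mm thick and 36 mm long, its last 8 mm tapered to 6 mm. The large plate lies on this shoulder; the finished stand is 268 mm high.
- large_plate_center (a point): The larger white china plate with a gold rim (140 mm across, 0.22 kg), lying flat, right side up. In its middle stands a brass hub, a tube 30 mm thick (34 mm over a ring at its foot), 20 mm high over the plate's underside, with a through hole 15 mm wide. The plate's flat part is 6 mm thick, its rim 12 mm high, so the hub stands 14 mm above the plate's surface and can be gripped there. The point is on the hub's axis, 10 mm above the underside; z is up.
- column_center (a point): The brass column (0.15 kg), standing upright: a tube 30 mm thick (35 mm at its foot) and 70 mm high to its flat shoulder; above the shoulder a pin like the post's, 12 mm thick and 36 mm long, tapered at the tip. In its underside is a socket 15 mm wide and 24 mm deep, which takes the end of the pin that sticks out 16 mm above the large plate's hub; the column's foot then rests on that hub. The point is on the axis, 35 mm above the underside; z is up.
- small_plate_center (a point): The smaller white china plate with a gold rim (100 mm across, 0.14 kg), lying flat, right side up; hub and thickness like those of the large plate (hub 30 mm thick, 20 mm high over the underside, 15 mm through hole, 14 mm above the plate's surface). It goes on the column's shoulder. The point is on the hub's axis, 10 mm above the underside; z is up.
- finial_center (a point): The finial (0.1 kg), standing upright, 61 mm high: a brass tube 30 mm thick (35 mm at its foot) with a round dark wooden knob on top (32 mm thick, from 32 to 61 mm above the underside, thickest at 46 mm). In its underside is a socket 15 mm wide and 24 mm deep; it goes over the end of the pin above the small plate's hub and rests on that hub. The point is on the axis, 30 mm above the underside; z is up.
- ramekin: Bystander: white porcelain ramekin, 66 mm across, 37 mm high. Origin at the centre of its underside.
- fluted_cutter: Bystander: fluted steel pastry cutter, a ring 54 mm across, 33 mm high. Origin at the centre of its underside.
- jam: Bystander: jam jar with a red lid, 65 mm across, 97 mm high. Origin at the centre of its underside.
- kitchen_timer: Bystander: red and white kitchen timer, 64 mm across, 57 mm high. Origin at the centre of its underside.
Not all that is in view belongs to the job. What is shaped like the part that bears finial_center but pink is not meant.

How it is judged:
By the outcome, as a careful person would: the job done as asked, in the order asked, and still so for the second after the job is handed in, with the robot touching nothing.
It also fails if it takes over 106 s, if anything falls off the work surface, if the arm or the gripper's body presses on something with over 40 N, if the wrist force passes 120 N, or if a joint passes its speed limit or range.

## Working session

There is one attempt and no reset: what is moved stays moved. The work goes in short steps, Python scripts to look and compute and a tool call to move; the robot and the scene stay as the last step left them, time stands still between calls to the robot, and variables do not carry over. Pictures are saved under pics/ and viewed, at most 17 in all, crops included, and the job is handed in when it is done.

Besides the shell and the picture viewer there is one more tool, called after ">>>" by a JSON object that holds its "fn" and its "kwargs", one argument or row to a line. jog_arm: Moves the arm, as the interface text tells. Its arguments: {"type":"object","properties":{"deltas":{"type":"array"},"newtons":{"type":"number"}},"required":["deltas"]}

```bash
ls; mkdir -p pics; python3 - <<'E'
from station import bot
import cv2,json,numpy as np
o=bot.get_obs()
for k,v in o.items(): print(k,np.round(v,4).tolist())
print(bot.tip_reach)
for n in ("scene","top"):
    c=bot.read_camera(n); cv2.imwrite(f"pics/{n}0.png",c["img"][:,:,::-1])
    np.savez(f"pics/{n}0.npz",**{k:np.array(c[k]) for k in("K","eye","attitude","img")})
    print(n,c["K"],c["eye"],c["attitude"])
E
```

```text
pics
t 0.0
q [1.1689, 0.4778, 0.0223, 1.5565, -0.0115, 1.1093, -0.0831]
joint_vel [0.0004, 0.0009, 0.0015, 0.0004, 0.0006, -0.0001, 0.0007]
joint_torque [0.0009, -59.6458, 1.6084, -28.1205, 0.0124, 0.0093, 0.0]
eef_pos [0.1953, -0.6455, 0.2523]
tool_rot [-0.0009, 0.9892, 0.1464, -0.0002]
contact_force [1.0147, -0.1471, -0.1558]
torque [0.0446, -0.0286, -0.0099]
grasp_force 0.0
gripper_width 1.0019
0.022
scene [[536.57347485   0.         291.23035408]
 [  0.         536.57347485 211.11348739]
 [  0.           0.           1.        ]] [-0.52991161  0.60410872  0.67349989] [ 0.27586342 -0.44764624  0.72591663 -0.4433478 ]
top [[386.37238242   0.         280.43147123]
 [  0.         386.37238242 208.19446264]
 [  0.           0.           1.        ]] [0.32807142 0.1020923  1.0318546 ] [-0.05969679  0.7088442  -0.69981467  0.06508155]
```

View pics/scene0.png

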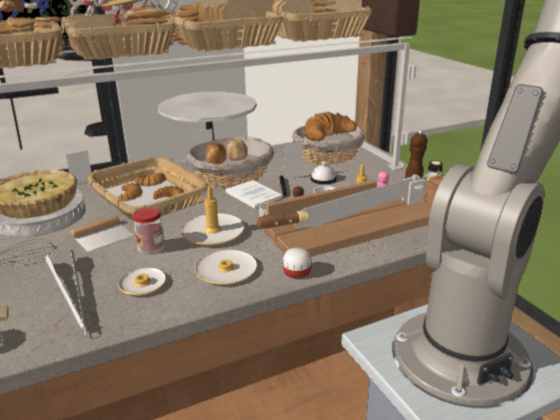

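View pics/top0.png

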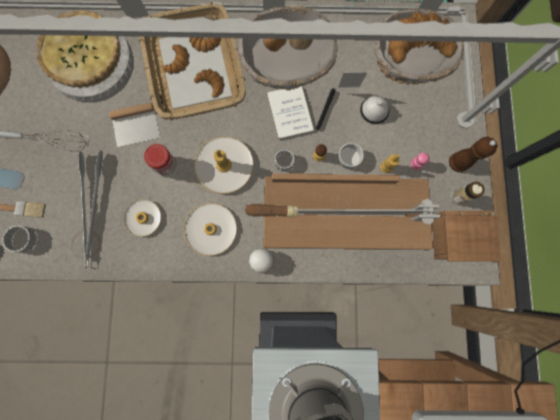

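The scene shows the base (211,225), large plate (226,267), small plate (142,282), jam jar (148,230) and timer (297,262). The top view shows the base (222,165), large plate (211,230), small plate (143,218), column (~390,162), finial (~320,152) and the pink decoy (420,160). Next I'll zoom in to pick pixels.

```bash
cat > h.py <<'E'
import numpy as np,cv2
from scipy.spatial.transform import Rotation as R
def load(f):
    d=np.load(f); return {k:d[k] for k in d}
def rot(c):
    return R.from_quat(np.array(c["attitude"]),scalar_first=True).as_matrix()
def proj(c,P):
    p=(np.atleast_2d(P)-np.array(c["eye"]))@rot(c); p=p@np.array(c["K"]).T; return p[:,:2]/p[:,2:]
def at(c,uv,z):
    d=rot(c)@np.linalg.inv(c["K"])@np.array([uv[0],uv[1],1.]); e=np.array(c["eye"]); return e+d*(z-e[2])/d[2]
E
python3 - <<'E'
from h import *
c=load("pics/top0.npz"); im=c["img"][:,:,::-1]
a=im[130:260,110:265]; b=im[130:190,270:440]
A=cv2.resize(a,None,fx=4,fy=4,interpolation=cv2.INTER_CUBIC); B=cv2.resize(b,None,fx=4,fy=4,interpolation=cv2.INTER_CUBIC)
cv2.imwrite("pics/a.png",A); cv2.imwrite("pics/b.png",B)
for n,uv,z in [("base",(222,165),.1),("large",(211,230),.02),("small",(143,218),.02),("finial",(320,152),.06),("col",(390,162),.07),("pink",(420,160),.06),("jam",(158,157),.097)]: print(n,at(c,uv,z).round(3), proj(load("pics/scene0.npz"),at(c,uv,z)).round(0))
E
```

```text
base [0.602 0.243 0.1  ] [[217. 202.]]
large [0.448 0.277 0.02 ] [[228. 264.]]
small [0.478 0.458 0.02 ] [[144. 278.]]
finial [ 0.653 -0.006  0.06 ] [[298. 190.]]
col [ 0.625 -0.187  0.07 ] [[360. 178.]]
pink [ 0.635 -0.269  0.06 ] [[382. 175.]]
jam [0.621 0.405 0.097] [[149. 214.]]
```

View pics/a.png

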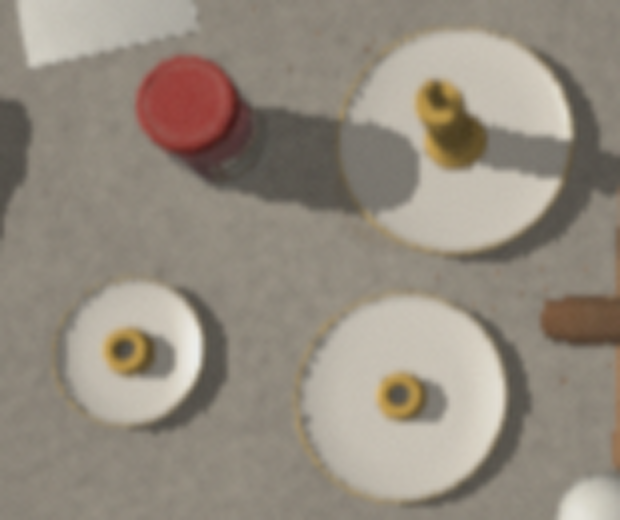

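View pics/b.png

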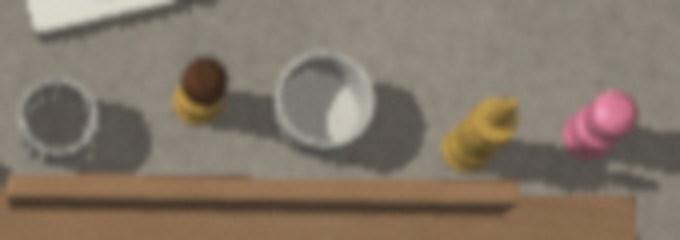

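Column, finial, cutter (left) and ramekin (middle) are identified in the second crop. In the first crop the base dish is centred at about (456,141), the large hub at (400,396) and the small hub at (128,351).

```bash
python3 - <<'E'
from h import *
c=load("pics/top0.npz")
A=lambda x,y:(110+(x+.5)/4-.5,130+(y+.5)/4-.5)
B=lambda x,y:(270+(x+.5)/4-.5,130+(y+.5)/4-.5)
for n,uv,z in [("base dish",A(456,141),.016),("post tip",A(440,92),.132),("large hub",A(400,396),.02),("large rim",A(402,397),.012),("small hub",A(128,351),.02),("small rim",A(131,353),.012),("fin knob",B(205,80),.046),("col foot",B(465,155),.0),("col tip",B(512,103),.106),("timer",(261,260),.057),("ramekin",B(325,100),.037),("cutter",B(58,115),.033)]: print(n,at(c,uv,z).round(4))
from station import bot
w=bot.read_camera("wrist"); o=bot.get_obs()
T=R.from_quat(o["tool_rot"],scalar_first=True).as_matrix()
print("wrist cam in tool", T.T@(np.array(w["eye"])-o["eef_pos"])); print(T.T@rot(w)); print(w["K"])
cv2.imwrite("pics/w0.png",w["img"][:,:,::-1])
E
```

```text
base dish [0.6272 0.2515 0.016 ]
post tip [0.6236 0.2453 0.132 ]
large hub [0.4517 0.2811 0.02  ]
large rim [0.452  0.2812 0.012 ]
small hub [0.4792 0.4617 0.02  ]
small rim [0.4791 0.4624 0.012 ]
fin knob [ 0.6643 -0.0103  0.046 ]
col foot [ 0.6284 -0.1955  0.    ]
col tip [ 0.6317 -0.1956  0.106 ]
timer [0.3699 0.1427 0.057 ]
ramekin [ 0.6545 -0.0919  0.037 ]
cutter [0.6426 0.0872 0.033 ]
wrist cam in tool [ 0.07911954  0.00014949 -0.12109191]
[[-1.11466588e-03 -9.49203327e-01 -3.14661409e-01]
 [ 9.99999048e-01 -8.02011361e-04 -1.12308964e-03]
 [ 8.13678399e-04 -3.14662361e-01  9.49203317e-01]]
[[358.49430146   0.         279.97403855]
 [  0.         358.49430146 211.45927421]
 [  0.           0.           1.        ]]
```

>>> {"fn": "jog_arm", "kwargs": {
  "deltas": [
    [0.03,0.04,0,0,0,0,0.6],
    [0.03,0.04,0,0,0,0,0.6],
    [0.03,0.04,0,0,0,0,0.6],
    [0.03,0.04,0,0,0,0,0.6],
    [0.03,0.04,0,0,0,0,0.6],
    [0.03,0.04,0,0,0,0,0.6],
    [0.03,0.04,0,0,0,0,0.6],
    [0.03,0.04,0,0,0,0,0.6],
    [0.03,0.04,0,0,0,0,0.6],
    [0.03,0.04,0,0,0,0,0.6]
  ],
  "newtons": 40
}}

```text
t: 1.15
eef_pos: [0.4962, -0.2443, 0.2533]
tool_rot: [0.0, 0.989, 0.146, -0.0]
contact_force: [-0.0, -0.4, -0.3]
gripper_width: 0.596
grasp_force: 0.0
```

>>> {"fn": "jog_arm", "kwargs": {
  "deltas": [
    [-0.004,0.045,0,0,0,0,0.6],
    [-0.004,0.045,0,0,0,0,0.6],
    [-0.004,0.045,0,0,0,0,0.6],
    [-0.004,0.045,0,0,0,0,0.6],
    [-0.004,0.045,0,0,0,0,0.6],
    [-0.004,0.045,0,0,0,0,0.6],
    [-0.004,0.045,0,0,0,0,0.6],
    [-0.004,0.045,0,0,0,0,0.6],
    [-0.004,0.045,0,0,0,0,0.6],
    [-0.004,0.045,0,0,0,0,0.6]
  ]
}}

```text
t: 2.15
eef_pos: [0.455, 0.2055, 0.2533]
tool_rot: [0.0, 0.989, 0.146, 0.0]
contact_force: [0.9, -0.4, -0.0]
gripper_width: 0.596
grasp_force: 0.0
```

>>> {"fn": "jog_arm", "kwargs": {
  "deltas": [
    [-0.002,0.04,-0.01,0,0,0,0.6],
    [-0.002,0.035,-0.02,0,0,0,0.6],
    [0,0,-0.03,0,0,0,0.6],
    [0,0,-0.03,0,0,0,0.6],
    [0,0,-0.03,0,0,0,0.6],
    [0,0,-0.01,0,0,0,0.6],
    [0,0,0,0,0,0,0.6],
    [0,0,0,0,0,0,0.6]
  ]
}}

```text
t: 2.95
eef_pos: [0.4521, 0.2794, 0.1243]
tool_rot: [-0.0, 0.989, 0.146, 0.001]
contact_force: [1.1, -0.7, 0.7]
gripper_width: 0.598
grasp_force: 0.0
```

```bash
cat >> h.py <<'E'
def snap(name,pic=True):
    from station import bot
    c=bot.read_camera(name); o=bot.get_obs()
    if pic: cv2.imwrite(f"pics/{name}_{o['t']:.2f}.png",c["img"][:,:,::-1]); 
    np.savez(f"pics/last_{name}.npz",**{k:np.array(c[k]) for k in("K","eye","attitude","img")})
    print(f"pics/{name}_{o['t']:.2f}.png",np.round(o["eef_pos"],4)); return c,o
E
python3 -c "
from h import *
c,o=snap('wrist'); print(proj(c,[.4517,.2811,.02]), proj(c,[.4517+.015,.2811,.02]))"; ls pics
```

```text
pics/wrist_3.00.png [0.4523 0.2795 0.1248]
[[277.42098746 217.6299083 ]] [[283.98591809 196.89897235]]
a.png
b.png
last_wrist.npz
scene0.npz
scene0.png
top0.npz
top0.png
w0.png
wrist_3.00.png
```

View pics/wrist_3.00.png

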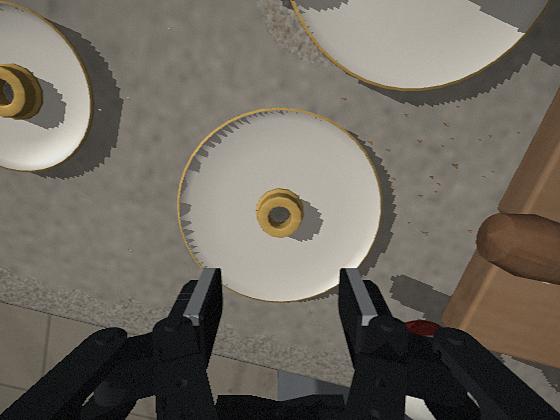

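```bash
python3 - <<'E'
from h import *
c=load("pics/last_wrist.npz")
im=c["img"]; hsv=cv2.cvtColor(im,cv2.COLOR_RGB2HSV)
m=((hsv[...,1]>110)&(hsv[...,0]>12)&(hsv[...,0]<32)).astype(np.uint8)
roi=np.zeros_like(m); roi[185:245,250:310]=1
cs,h=cv2.findContours(m*roi,cv2.RETR_CCOMP,cv2.CHAIN_APPROX_NONE)
for k in sorted(cs,key=len)[-3:]: print(len(k),cv2.fitEllipse(k), at(c,cv2.fitEllipse(k)[0],.02)); 
print(at(c,(279.5,215),.02))
# gold rim ellipse
m=((hsv[...,1]>100)&(hsv[...,0]>12)&(hsv[...,0]<32)).astype(np.uint8); m[:, :150]=0;m[:,400:]=0;m[:100]=0;m[265:]=0;m[180:250,240:320]=0
ys,xs=np.nonzero(m); e=cv2.fitEllipse(np.c_[xs,ys].astype(np.float32)); print(e,at(c,e[0],.012))
E
```

```text
54 ((279.22283935546875, 213.90374755859375), (16.28118133544922, 21.42885971069336), 89.95846557617188) [0.45455773 0.28070444 0.02      ]
136 ((279.3770751953125, 212.32333374023438), (45.957000732421875, 48.057891845703125), 178.83834838867188) [0.45564703 0.28092493 0.02      ]
[0.45387403 0.28030653 0.02      ]
((280.07012939453125, 203.50076293945312), (189.91368103027344, 205.68003845214844), 86.66864013671875) [0.45929526 0.28155018 0.012     ]
```

>>> {"fn": "jog_arm", "kwargs": {
  "deltas": [
    [0.0017,0.0008,-0.02,0,0,0,0.6],
    [0,0,-0.03,0,0,0,0.6],
    [0,0,-0.025,0,0,0,0.6],
    [0,0,-0.01,0,0,0,0.6],
    [0,0,-0.0078,0,0,0,0.6],
    [0,0,0,0,0,0,0.6],
    [0,0,0,0,0,0,0.2],
    [0,0,0,0,0,0,0.2],
    [0,0,0,0,0,0,0.2],
    [0,0,0,0,0,0,0.2]
  ],
  "newtons": 40
}}

```text
t: 4.0
eef_pos: [0.4539, 0.2803, 0.0319]
tool_rot: [-0.0, 0.989, 0.146, 0.001]
contact_force: [-1.2, -0.5, 5.4]
gripper_width: 0.324
grasp_force: 39.1
```

>>> {"fn": "jog_arm", "kwargs": {
  "deltas": [
    [0,0,0.005,0,0,0,0.2],
    [0,0,0.015,0,0,0,0.2],
    [0,0,0.03,0,0,0,0.2],
    [0,0,0.03,0,0,0,0.2],
    [0,0,0.03,0,0,0,0.2],
    [0.02,-0.014,0.03,0,0,0,0.2],
    [0.03,-0.02,0.02,0,0,0,0.2],
    [0.025,-0.016,0.01,0,0,0,0.2],
    [0.011,-0.005,0,0,0,0,0.2],
    [0,0,0,0,0,0,0.2]
  ],
  "newtons": 50
}}

```text
t: 5.0
eef_pos: [0.5403, 0.2233, 0.2009]
tool_rot: [0.0, 0.989, 0.145, 0.0]
contact_force: [-0.3, 1.4, -1.3]
gripper_width: 0.319
grasp_force: 49.6
```

```bash
python3 -c "
from h import *
c,o=snap('wrist'); print(o['gripper_width'],o['contact_force'],proj(c,[[.625,.25,.132],[.625,.25,.096],[.627,.2515,.016]]))"
```

```text
pics/wrist_5.05.png [0.5385 0.2246 0.2003]
0.31756610509235306 [-0.95344584  0.35534855 -2.87492644] [[277.17511982  72.11758288]
 [277.64790308  75.47014614]
 [277.20942988  76.94917002]]
```

View pics/wrist_5.05.png

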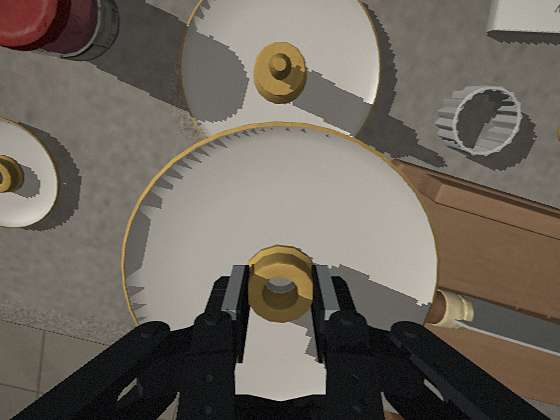

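```bash
python3 - <<'E'
from h import *
c=load("pics/last_wrist.npz"); im=c["img"][:,:,::-1]
a=cv2.resize(im[25:125,230:330],None,fx=4,fy=4,interpolation=cv2.INTER_CUBIC)
b=cv2.resize(im[235:335,230:330],None,fx=4,fy=4,interpolation=cv2.INTER_CUBIC)
cv2.imwrite("pics/c.png",np.hstack([a,b]))
E
```

```text
(no output)
```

View pics/c.png

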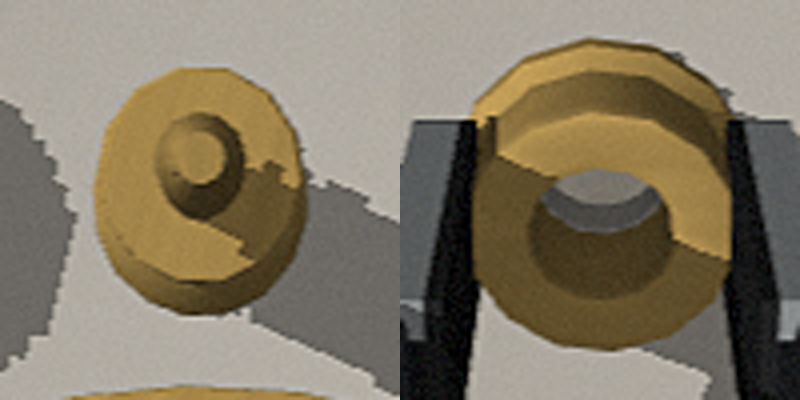

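```bash
python3 - <<'E'
from h import *
c=load("pics/last_wrist.npz")
e=np.array([.5385,.2246,.2003])
print("tip",at(c,(279.6,63.9),.132)); print("shoulder",at(c,(279.4,68.1),.096))
h=at(c,(279.8,292.7),e[2]-.0319+.02); print("hub",h,h-e)
E
```

```text
tip [0.62895894 0.24992521 0.132     ]
shoulder [0.6291764  0.25016252 0.096     ]
hub [0.53874465 0.2229115  0.1884    ] [ 0.00024465 -0.0016885  -0.0119    ]
```

>>> {"fn": "jog_arm", "kwargs": {
  "deltas": [
    [0.02,0.006,0,0,0,0,0.2],
    [0.03,0.009,0,0,0,0,0.2],
    [0.025,0.008,0,0,0,0,0.2],
    [0.0153,0.0041,-0.005,0,0,0,0.2],
    [0,0,-0.01,0,0,0,0.2],
    [0,0,-0.01,0,0,0,0.2],
    [0,0,0,0,0,0,0.2],
    [0,0,0,0,0,0,0.2]
  ]
}}

```text
t: 5.85
eef_pos: [0.628, 0.2519, 0.175]
tool_rot: [0.0, 0.989, 0.147, -0.001]
contact_force: [0.3, 0.6, -2.4]
gripper_width: 0.323
grasp_force: 49.6
```

```bash
python3 - <<'E'
from h import *
c,o=snap('wrist'); c2,_=snap('scene'); c3,_=snap('top')
print(o['contact_force'])
a=cv2.resize(c["img"][235:335,230:330],(400,400),interpolation=cv2.INTER_CUBIC)
p=proj(c2,[.629,.25,.12])[0].astype(int); print(p)
b=cv2.resize(c2["img"][p[1]-50:p[1]+50,p[0]-50:p[0]+50],(400,400),interpolation=cv2.INTER_CUBIC)
cv2.imwrite("pics/d.png",np.hstack([a,b])[:,:,::-1])
E
```

```text
pics/wrist_5.90.png [0.6287 0.2519 0.1756]
pics/scene_5.95.png [0.6291 0.252  0.176 ]
pics/top_6.00.png [0.6294 0.2519 0.1762]
[-0.76807801  0.35134379 -2.81746686]
[209 190]
```

View pics/d.png

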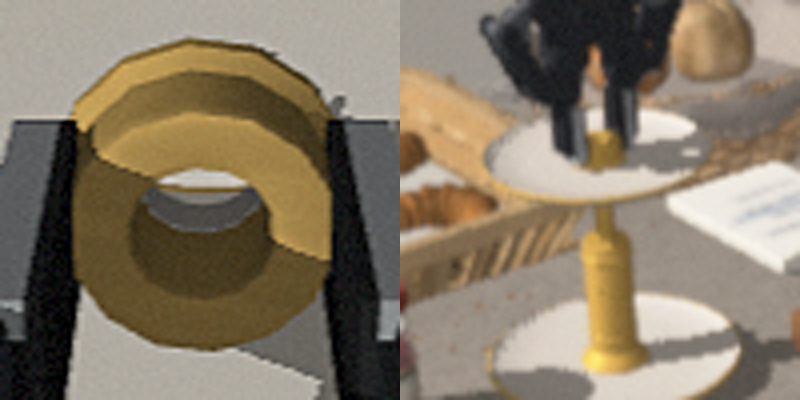

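The hub and pin look aligned from both views, so I'll lower gently and watch the force.

>>> {"fn": "jog_arm", "kwargs": {
  "deltas": [
    [0,0,-0.005,0,0,0,0.2],
    [0,0,-0.005,0,0,0,0.2],
    [0,0,-0.004,0,0,0,0.2],
    [0,0,-0.003,0,0,0,0.2],
    [0,0,-0.003,0,0,0,0.2],
    [0,0,0,0,0,0,0.2]
  ]
}}

```text
t: 6.6
eef_pos: [0.6293, 0.2516, 0.1549]
tool_rot: [0.0, 0.989, 0.146, -0.0]
contact_force: [-0.1, 0.5, -2.2]
gripper_width: 0.318
grasp_force: 49.6
```

>>> {"fn": "jog_arm", "kwargs": {
  "deltas": [
    [0,0,-0.004,0,0,0,0.2],
    [0,0,-0.004,0,0,0,0.2],
    [0,0,-0.004,0,0,0,0.2],
    [0,0,-0.004,0,0,0,0.2],
    [0,0,-0.003,0,0,0,0.2],
    [0,0,-0.003,0,0,0,0.2],
    [0,0,-0.002,0,0,0,0.2],
    [0,0,0,0,0,0,0.2]
  ]
}}

```text
t: 7.4
eef_pos: [0.6294, 0.2517, 0.1311]
tool_rot: [0.0, 0.989, 0.146, -0.0]
contact_force: [0.2, -0.6, -2.1]
gripper_width: 0.317
grasp_force: 49.6
```

No side force. Now the last few millimetres until contact.

>>> {"fn": "jog_arm", "kwargs": {
  "deltas": [
    [0,0,-0.001,0,0,0,0.2],
    [0,0,-0.001,0,0,0,0.2],
    [0,0,-0.001,0,0,0,0.2],
    [0,0,-0.0005,0,0,0,0.2],
    [0,0,0,0,0,0,0.2]
  ]
}}

```text
t: 7.9
eef_pos: [0.6295, 0.2518, 0.1282]
tool_rot: [0.0, 0.989, 0.146, 0.0]
contact_force: [0.1, -1.4, 0.0]
gripper_width: 0.317
grasp_force: 49.8
```

>>> {"fn": "jog_arm", "kwargs": {
  "deltas": [
    [0,0,-0.0005,0,0,0,0.2],
    [0,0,0,0,0,0,0.2]
  ]
}}

```text
t: 8.1
eef_pos: [0.6295, 0.2518, 0.1281]
tool_rot: [0.0, 0.989, 0.146, 0.0]
contact_force: [-2.1, -1.5, 4.4]
gripper_width: 0.318
grasp_force: 50.2
```

>>> {"fn": "jog_arm", "kwargs": {
  "deltas": [
    [0,0,0,0,0,0,0.4],
    [0,0,0,0,0,0,0.5],
    [0,0,0,0,0,0,0.55],
    [0,0,0.003,0,0,0,0.6],
    [0,0,0.02,0,0,0,0.6],
    [0,0,0.03,0,0,0,0.6],
    [0,0,0.03,0,0,0,0.6],
    [0,-0.02,0.03,0,0,0,0.6],
    [0,-0.035,0.02,0,0,0,0.6],
    [0,-0.045,0,0,0,0,0.6]
  ]
}}

```text
t: 9.1
eef_pos: [0.6307, 0.1542, 0.2647]
tool_rot: [-0.001, 0.989, 0.148, 0.003]
contact_force: [0.2, -0.8, 0.4]
gripper_width: 0.599
grasp_force: 0.0
```

>>> {"fn": "jog_arm", "kwargs": {
  "deltas": [
    [0,-0.045,0,0,0,0,0.6],
    [0,-0.045,0,0,0,0,0.6],
    [0,-0.045,0,0,0,0,0.6],
    [0,-0.045,0,0,0,0,0.6],
    [0,-0.045,0,0,0,0,0.6],
    [0,-0.045,0,0,0,0,0.6],
    [-0.02,-0.04,-0.01,0,0,0,0.6],
    [-0.02,-0.02,-0.02,0,0,0,0.6],
    [0,0,-0.02,0,0,0,0.6],
    [0,0,0,0,0,0,0.6]
  ]
}}

```text
t: 10.1
eef_pos: [0.5873, -0.179, 0.2081]
tool_rot: [-0.001, 0.989, 0.145, -0.002]
contact_force: [0.6, 0.6, -0.2]
gripper_width: 0.599
grasp_force: 0.0
```

```bash
python3 - <<'E'
from h import *
c,o=snap('wrist'); c3,_=snap('top')
a=c["img"]
p=proj(c3,[.629,.25,.08])[0].astype(int)
b=cv2.resize(c3["img"][p[1]-35:p[1]+35,p[0]-20:p[0]+20],(240,420),interpolation=cv2.INTER_CUBIC)
cv2.imwrite("pics/e.png",np.hstack([a,b])[:,:,::-1])
print(proj(c,[[.63,-.1955,.106],[.63,-.1955,.07],[.63,-.1955,0]]))
E
```

```text
pics/wrist_10.15.png [ 0.5888 -0.1779  0.2098]
pics/top_10.20.png [ 0.59   -0.1773  0.211 ]
[[325.02168581 163.88208501]
 [319.23222368 154.28366734]
 [311.44858851 141.37908661]]
```

View pics/e.png

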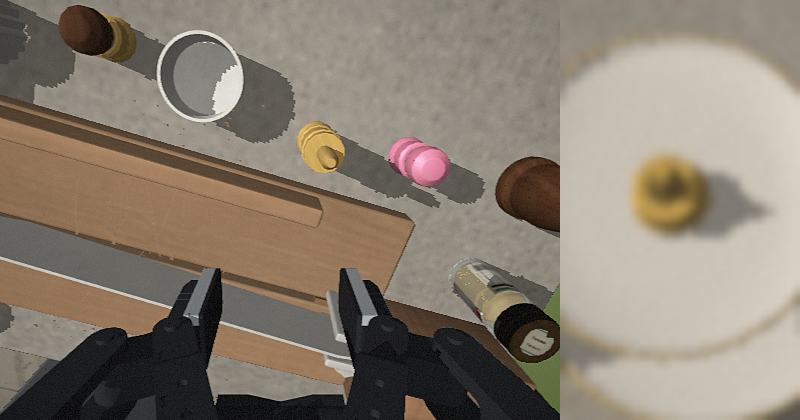

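```bash
cat >> h.py <<'E'
from scipy.optimize import minimize
COL=[(0,.0175),(.004,.0175),(.01,.015),(.07,.015),(.0701,.006),(.098,.006),(.106,.003)]
FIN=[(0,.0175),(.004,.0175),(.01,.015),(.032,.015),(.038,.0145),(.046,.016),(.055,.0125),(.061,.004)]
def sil(c,xy,prof,z0,box,s=4):
    x0,y0,x1,y1=box; m=np.zeros(((y1-y0)*s,(x1-x0)*s),np.uint8); t=np.linspace(0,2*np.pi,24)
    rings=[((proj(c,np.c_[xy[0]+r*np.cos(t),xy[1]+r*np.sin(t),0*t+z+z0])-[x0,y0]+.5)*s) for z,r in prof]
    for a,b in zip(rings,rings[1:]):
        cv2.fillConvexPoly(m,cv2.convexHull(np.vstack([a,b]).astype(np.float32)).astype(np.int32),1)
    return m
def brass(c,extra=None):
    h=cv2.cvtColor(np.ascontiguousarray(c["img"]),cv2.COLOR_RGB2HSV)
    m=(h[...,1]>110)&(h[...,0]>12)&(h[...,0]<30)
    if extra: m|=extra(h)
    return m.astype(np.uint8)
def fit(c,xy,prof,mask,z0=0,s=4,pad=30):
    p=proj(c,[[*xy,z0],[*xy,z0+prof[-1][0]]]); lo=np.maximum(p.min(0)-pad-25,0).astype(int); hi=np.minimum(p.max(0)+pad+25,[560,420]).astype(int)
    box=(*lo,*hi); M=cv2.resize(mask[lo[1]:hi[1],lo[0]:hi[0]],None,fx=s,fy=s,interpolation=cv2.INTER_NEAREST)
    n,l,st,_=cv2.connectedComponentsWithStats(M); M=(l==1+np.argmax(st[1:,4])).astype(np.uint8)
    f=lambda v:-(sil(c,v,prof,z0,box)&M).sum()/max((sil(c,v,prof,z0,box)|M).sum(),1)
    r=minimize(f,xy,method="Nelder-Mead",options=dict(initial_simplex=np.array([xy,[xy[0]+.008,xy[1]],[xy[0],xy[1]+.008]]),xatol=1e-4,fatol=1e-4))
    return r.x,-r.fun
E
python3 - <<'E'
from h import *
c=load("pics/last_wrist.npz"); m=brass(c)
x,q=fit(c,[.63,-.1955],COL,m,pad=12); print("col",x,q)
dark=lambda h:(h[...,2]<95)&(h[...,1]>90)
c=load("pics/last_wrist.npz")
x,q=fit(c,[.664,-.010],FIN,brass(c,dark),pad=5); print("fin",x,q)
E
```

```text
col [ 0.608  -0.1635] -0.0
fin [0.628 0.026] -0.0h.py:35: RuntimeWarning: overflow encountered in scalar negative
  f=lambda v:-(sil(c,v,prof,z0,box)&M).sum()/max((sil(c,v,prof,z0,box)|M).sum(),1)
```

Unsigned overflow, an easy fix.

```bash
sed -i 's/f=lambda v:-(sil/f=lambda v:-1.0*(sil/' h.py
python3 - <<'E'
from h import *
c=load("pics/last_wrist.npz"); m=brass(c)
x,q=fit(c,[.63,-.1955],COL,m,pad=0); print("col",x,q)
dark=lambda h:(h[...,2]<110)&(h[...,1]>90)
x,q=fit(c,[.664,-.010],FIN,brass(c,dark),pad=0); print("fin",x,q)
E
```

```text
col [ 0.63207027 -0.19849068] 0.954967365279281
fin [ 0.6627569  -0.01039291] 0.9309410968178741
```

>>> {"fn": "jog_arm", "kwargs": {
  "deltas": [
    [0.02,-0.01,0,0,0,0,0.6],
    [0.0221,-0.0112,-0.01,0,0,0,0.6],
    [0,0,-0.03,0,0,0,0.6],
    [0,0,-0.035,0,0,0,0.6],
    [0,0,-0.035,0,0,0,0.6],
    [0,0,-0.025,0,0,0,0.6],
    [0,0,-0.013,0,0,0,0.6],
    [0,0,0,0,0,0,0.6],
    [0,0,0,0,0,0,0.45],
    [0,0,0,0,0,0,0.35]
  ],
  "newtons": 40
}}

```text
t: 11.2
eef_pos: [0.6331, -0.1994, 0.0646]
tool_rot: [0.001, 0.989, 0.146, 0.002]
contact_force: [-0.5, 0.7, -0.1]
gripper_width: 0.349
grasp_force: 3.0
```

>>> {"fn": "jog_arm", "kwargs": {
  "deltas": [
    [0,0,0,0,0,0,0.2],
    [0,0,0,0,0,0,0.2],
    [0,0,0,0,0,0,0.2]
  ]
}}

```text
t: 11.5
eef_pos: [0.6332, -0.1993, 0.0647]
tool_rot: [0.001, 0.989, 0.146, 0.002]
contact_force: [-0.9, 1.4, 7.8]
gripper_width: 0.339
grasp_force: 39.3
```

>>> {"fn": "jog_arm", "kwargs": {
  "deltas": [
    [0,0,0.003,0,0,0,0.2],
    [0,0,0.015,0,0,0,0.2],
    [0,0,0.03,0,0,0,0.2],
    [0,0,0.04,0,0,0,0.2],
    [0,0,0.04,0,0,0,0.2],
    [0,0.01,0.03,0,0,0,0.2],
    [-0.005,0.025,0.012,0,0,0,0.2],
    [-0.01,0.04,0,0,0,0,0.2],
    [-0.01,0.045,0,0,0,0,0.2],
    [-0.01,0.045,0,0,0,0,0.2]
  ],
  "newtons": 60
}}

```text
t: 12.5
eef_pos: [0.5958, -0.0333, 0.2337]
tool_rot: [0.0, 0.989, 0.146, 0.0]
contact_force: [0.8, 0.8, -1.2]
gripper_width: 0.331
grasp_force: 59.3
```

>>> {"fn": "jog_arm", "kwargs": {
  "deltas": [
    [-0.01,0.045,0,0,0,0,0.2],
    [-0.01,0.045,0,0,0,0,0.2],
    [-0.01,0.045,0,0,0,0,0.2],
    [-0.01,0.045,0,0,0,0,0.2],
    [-0.01,0.04,0,0,0,0,0.2],
    [-0.008,0.025,0,0,0,0,0.2],
    [0,0.014,0,0,0,0,0.2],
    [0,0,0,0,0,0,0.2],
    [0,0,0,0,0,0,0.2],
    [0,0,0,0,0,0,0.2]
  ]
}}

```text
t: 13.5
eef_pos: [0.5395, 0.2221, 0.2324]
tool_rot: [0.001, 0.989, 0.145, -0.0]
contact_force: [-0.5, 0.1, -1.2]
gripper_width: 0.33
grasp_force: 59.3
```

```bash
python3 - <<'E'
from h import *
c,o=snap('wrist'); e=np.array(o["eef_pos"]); print(o["tool_rot"],o["gripper_width"])
p=proj(c,[.629,.25,.125])[0]; print(p, proj(c,e+[0,0,.04]))
u,v=p.astype(int)
a=cv2.resize(c["img"][max(v-50,0):max(v-50,0)+100,u-50:u+50],(400,400),interpolation=cv2.INTER_CUBIC)
b=cv2.resize(c["img"][260:400,210:350],(400,400),interpolation=cv2.INTER_CUBIC); print(u-50,max(v-50,0))
cv2.imwrite("pics/f.png",np.hstack([a,b])[:,:,::-1])
E
```

```text
pics/wrist_13.55.png [0.5394 0.2223 0.2324]
[ 5.57065733e-04  9.89467930e-01  1.44751163e-01 -7.89219587e-05] 0.33232091091571386
[277.66565311  66.55317377] [[279.00659942 385.76537854]]
227 16
```

View pics/f.png

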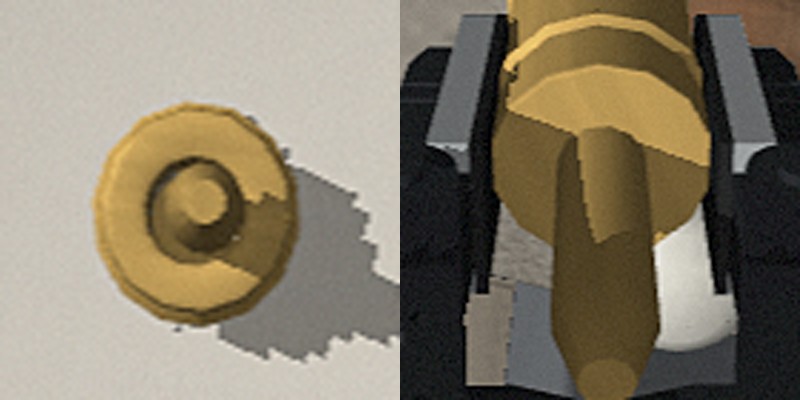

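```bash
python3 - <<'E'
from h import *
c=load("pics/last_wrist.npz"); e=np.array([.5394,.2223,.2324])
print("tip",at(c,(278.6,64.6),.132),"hub",at(c,(275.5,67.4),.116))
t=at(c,(282.3,392.7),e[2]+.0413); print("coltip",t,t-e)
g=c["img"]; m=brass(c)
# fit with column held, z0
M=m.copy(); M[:230]=0; 
# shoulder ellipse prediction at tip xy
for xy in (t[:2],e[:2]):
  a=np.linspace(0,6.28,60); p=proj(c,np.c_[xy[0]+.015*np.cos(a),xy[1]+.015*np.sin(a),0*a+e[2]+.0053]); q=(p-[210,260]+.5)*2.857+[400,0]; print(xy,q.min(0),q.max(0))
  p=proj(c,np.c_[xy[0]+.0175*np.cos(a),xy[1]+.0175*np.sin(a),0*a+e[2]-.0647]); print(p.min(0),p.max(0))
ys,xs=np.nonzero(M[:,240:320]); print("mask top",ys.min()); 
for r in (240,245,250): print(r,np.nonzero(M[r,200:360])[0][[0,-1]]+200 if M[r,200:360].any() else None)
E
```

```text
tip [0.62973311 0.24961925 0.132     ] hub [0.62869106 0.25134983 0.116     ]
coltip [0.53853929 0.22108706 0.2737    ] [-0.00086071 -0.00121294  0.0413    ]
[0.53853929 0.22108706] [492.48504215  63.21142181] [719.64373787 257.88169927]
[249.88776316 213.52997872] [312.08853967 270.85994053]
[0.5394 0.2223] [485.21241241  55.03993707] [713.0070963 250.7781573]
[248.19750611 211.50004811] [310.51494873 269.04057135]
mask top 230
240 [248 308]
245 [249 350]
250 [249 359]
```

>>> {"fn": "jog_arm", "kwargs": {
  "deltas": [
    [0.02,0.006,0,0,0,0,0.2],
    [0.03,0.009,0,0,0,0,0.2],
    [0.025,0.008,0,0,0,0,0.2],
    [0.0164,0.0046,-0.005,0,0,0,0.2],
    [0,0,-0.01,0,0,0,0.2],
    [0,0,-0.01,0,0,0,0.2],
    [0,0,0,0,0,0,0.2],
    [0,0,0,0,0,0,0.2]
  ]
}}

```text
t: 14.35
eef_pos: [0.6291, 0.2516, 0.2072]
tool_rot: [0.0, 0.989, 0.146, -0.001]
contact_force: [-0.4, -0.3, -1.5]
gripper_width: 0.333
grasp_force: 59.3
```

```bash
python3 - <<'E'
from h import *
c,o=snap('scene'); c2,_=snap('top')
print(o['contact_force'],o['tool_rot'])
p=proj(c,[.629,.25,.13])[0].astype(int); print(p)
b=cv2.resize(c["img"][p[1]-50:p[1]+50,p[0]-50:p[0]+50],(400,400),interpolation=cv2.INTER_CUBIC)
q=proj(c2,[.629,.25,.13])[0].astype(int)
d=cv2.resize(c2["img"][q[1]-40:q[1]+40,q[0]-40:q[0]+40],(400,400),interpolation=cv2.INTER_CUBIC)
cv2.imwrite("pics/g.png",np.hstack([b,d])[:,:,::-1])
E
```

```text
pics/scene_14.40.png [0.6295 0.252  0.2078]
pics/top_14.45.png [0.6297 0.2521 0.2081]
[ 0.33909741  0.60656337 -1.97306233] [9.85880941e-05 9.89222476e-01 1.46420226e-01 2.44056639e-06]
[209 187]
```

View pics/g.png

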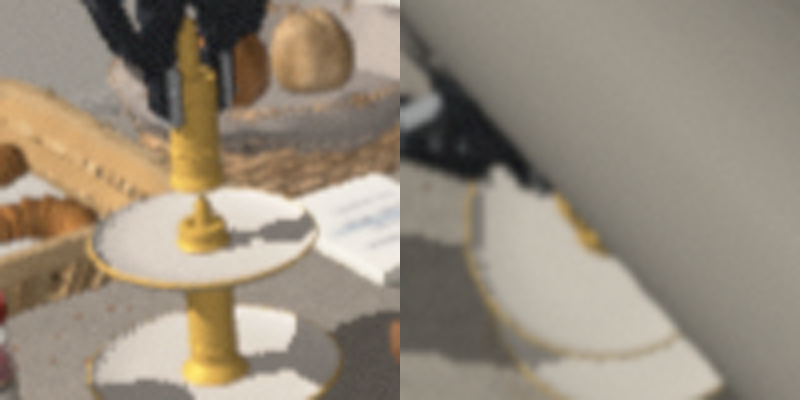

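The scene crop shows the column foot at x≈196 and the pin at x≈202, so there may be a small lateral offset. I'll quantify it.

```bash
python3 - <<'E'
from h import *
c=load("pics/last_scene.npz"); h=cv2.cvtColor(c["img"],cv2.COLOR_RGB2HSV)
s=8; u0,v0=190,137
hs=cv2.resize(h[v0:v0+105,u0:u0+40,1],None,fx=s,fy=s,interpolation=cv2.INTER_LINEAR)
up=lambda u:(u+.5)*s-.5
l0=proj(c,[[.6297,.2496,z] for z in np.linspace(0,.26,200)])
for r in list(range(160,188,3))+list(range(187,193))+list(range(196,240,4)):
    row=h[r,u0:u0+40,1].astype(float); hue=h[r,u0:u0+40,0]
    x=np.interp(np.linspace(0,39,40*s),np.arange(40),row)
    j=np.interp(r,l0[::-1,1],l0[::-1,0])
    k=int(round((j-u0)*s)); 
    if x[k]<120: print(r,"low"); continue
    a=k
    while a>0 and x[a]>120:a-=1
    b=k
    while b<40*s-1 and x[b]>120:b+=1
    print(r,"axis pred %.2f  mid %.2f  diff %.2f width %.2f"%(j,u0+(a+b)/2*39/(40*s-1),u0+(a+b)/2*39/(40*s-1)-j,(b-a)/s))
E
```

```text
160 axis pred 207.59  mid 208.83  diff 1.23 width 9.00
163 axis pred 207.83  mid 208.83  diff 1.00 width 8.75
166 axis pred 208.07  mid 208.58  diff 0.51 width 7.75
169 axis pred 208.31  mid 207.42  diff -0.89 width 10.38
172 axis pred 208.55  mid 206.99  diff -1.56 width 12.00
175 axis pred 208.79  mid 206.81  diff -1.98 width 12.88
178 axis pred 209.03  mid 207.42  diff -1.61 width 12.88
181 axis pred 209.27  mid 207.61  diff -1.66 width 14.25
184 axis pred 209.51  mid 206.57  diff -2.94 width 5.62
187 axis pred 209.75  mid 208.77  diff -0.98 width 1.88
187 axis pred 209.75  mid 208.77  diff -0.98 width 1.88
188 axis pred 209.82  mid 208.95  diff -0.87 width 2.75
189 axis pred 209.90  mid 209.07  diff -0.83 width 3.25
190 axis pred 209.98  mid 209.01  diff -0.97 width 4.12
191 axis pred 210.06  mid 209.26  diff -0.81 width 7.12
192 axis pred 210.14  mid 209.07  diff -1.07 width 10.00
196 axis pred 210.46  mid 209.44  diff -1.02 width 12.25
200 low
204 low
208 low
212 axis pred 211.74  mid 210.97  diff -0.77 width 10.88
216 axis pred 212.06  mid 210.97  diff -1.09 width 10.62
220 axis pred 212.38  mid 211.46  diff -0.92 width 10.38
224 axis pred 212.69  mid 211.88  diff -0.81 width 10.75
228 axis pred 213.01  mid 212.50  diff -0.52 width 15.75
232 axis pred 213.33  mid 211.27  diff -2.06 width 8.00
236 low
```

>>> {"fn": "jog_arm", "kwargs": {
  "deltas": [
    [0.001,-0.002,0,0,0,0,0.2],
    [0,0,0,0,0,0,0.2],
    [0,0,0,0,0,0,0.2],
    [0,0,0,0,0,0,0.2],
    [0,0,0,0,0,0,0.2]
  ]
}}

```text
t: 14.95
eef_pos: [0.631, 0.2502, 0.2076]
tool_rot: [0.0, 0.989, 0.146, 0.0]
contact_force: [-0.4, 0.2, -1.9]
gripper_width: 0.337
grasp_force: 59.3
```

```bash
cat > lat.py <<'E'
from h import *
def lat(c,z0,z1,xy=(.6297,.2496)):
    # lateral offset (px) of the brass thing between heights z0,z1 from the projected axis
    h=cv2.cvtColor(c["img"],cv2.COLOR_RGB2HSV)[...,1].astype(float)
    l=proj(c,[[*xy,z] for z in np.linspace(0,.3,300)]); out=[]
    v=sorted([proj(c,[*xy,z])[0,1] for z in(z0,z1)])
    for r in range(int(np.ceil(v[0])),int(v[1])+1):
        j=np.interp(r,l[::-1,1],l[::-1,0]); u=np.linspace(j-14,j+14,281); x=np.interp(u,np.arange(560),h[r])>120
        a=b=140
        if not x[a]: continue
        while a>0 and x[a]:a-=1
        while b<280 and x[b]:b+=1
        out.append((u[a]+u[b])/2-j)
    return np.round(np.median(out),2),np.round(out,1)
E
python3 - <<'E'
from lat import *
c,o=snap('scene'); z=o["eef_pos"][2]-.0647
print(lat(c,z,z+.03)); print("post",lat(c,.03,.085),"pin",lat(c,.118,.128)); print(rot(c)[:,0])
E
```

```text
pics/scene_15.00.png [0.6309 0.2503 0.2075]
(np.float64(-1.33), array([-1.3, -1.5, -1.3, -1.5, -1.4, -1.3, -1.2, -1.2, -1.1, -1.1, -1.3,
       -1.8]))
post (np.float64(-0.98), array([-0. , -0.7, -0.8, -0.7, -0.9, -1.1, -1.1, -1. , -1. , -1.1, -1. ,
       -1. , -1. , -0.9])) pin (np.float64(-0.88), array([-0.9, -0.8, -1. , -0.8]))
[-0.44702444 -0.89451457 -0.00358174]
```

>>> {"fn": "jog_arm", "kwargs": {
  "deltas": [
    [-0.0003,-0.0006,-0.003,0,0,0,0.2],
    [0,0,-0.003,0,0,0,0.2],
    [0,0,-0.003,0,0,0,0.2],
    [0,0,-0.003,0,0,0,0.2],
    [0,0,-0.003,0,0,0,0.2],
    [0,0,-0.002,0,0,0,0.2],
    [0,0,0,0,0,0,0.2]
  ]
}}

```text
t: 15.7
eef_pos: [0.6305, 0.2495, 0.1901]
tool_rot: [0.0, 0.989, 0.146, -0.0]
contact_force: [-0.2, 0.3, -1.0]
gripper_width: 0.333
grasp_force: 59.3
```

>>> {"fn": "jog_arm", "kwargs": {
  "deltas": [
    [0,0,-0.002,0,0,0,0.2],
    [0,0,-0.002,0,0,0,0.2],
    [0,0,-0.002,0,0,0,0.2],
    [0,0,-0.001,0,0,0,0.2],
    [0,0,0,0,0,0,0.2]
  ]
}}

```text
t: 16.2
eef_pos: [0.6306, 0.2496, 0.1833]
tool_rot: [0.0, 0.989, 0.146, -0.0]
contact_force: [0.6, 0.1, -0.9]
gripper_width: 0.332
grasp_force: 59.3
```

>>> {"fn": "jog_arm", "kwargs": {
  "deltas": [
    [0,0,-0.001,0,0,0,0.2],
    [0,0,-0.001,0,0,0,0.2],
    [0,0,-0.0007,0,0,0,0.2],
    [0,0,0,0,0,0,0.2]
  ]
}}

```text
t: 16.6
eef_pos: [0.6308, 0.2497, 0.1809]
tool_rot: [-0.0, 0.989, 0.146, 0.0]
contact_force: [0.0, 0.2, -1.3]
gripper_width: 0.334
grasp_force: 59.4
```

>>> {"fn": "jog_arm", "kwargs": {
  "deltas": [
    [0,0,-0.0005,0,0,0,0.2],
    [0,0,-0.0005,0,0,0,0.2],
    [0,0,0,0,0,0,0.2]
  ]
}}

```text
t: 16.9
eef_pos: [0.631, 0.2497, 0.1808]
tool_rot: [0.0, 0.989, 0.146, 0.0]
contact_force: [-1.5, -0.9, 4.8]
gripper_width: 0.332
grasp_force: 59.9
```

>>> {"fn": "jog_arm", "kwargs": {
  "deltas": [
    [0,0,0,0,0,0,0.4],
    [0,0,0,0,0,0,0.5],
    [0,0,0,0,0,0,0.6],
    [0,0,0.005,0,0,0,0.6],
    [0,0,0.02,0,0,0,0.6],
    [0,0,0.03,0,0,0,0.6],
    [0,0,0.03,0,0,0,0.6],
    [0,0,0.02,0,0,0,0.6],
    [-0.015,0.02,0.005,0,0,0,0.6],
    [-0.03,0.04,0,0,0,0,0.6]
  ]
}}

```text
t: 17.9
eef_pos: [0.5892, 0.306, 0.2914]
tool_rot: [0.001, 0.99, 0.142, 0.002]
contact_force: [-0.3, 1.1, 0.1]
gripper_width: 0.601
grasp_force: 0.0
```

>>> {"fn": "jog_arm", "kwargs": {
  "deltas": [
    [-0.03,0.04,0,0,0,0,0.6],
    [-0.03,0.04,0,0,0,0,0.6],
    [-0.03,0.04,0,0,0,0,0.6],
    [-0.017,0.032,-0.02,0,0,0,0.6],
    [0,0,-0.04,0,0,0,0.6],
    [0,0,-0.04,0,0,0,0.6],
    [0,0,-0.04,0,0,0,0.6],
    [0,0,-0.025,0,0,0,0.6],
    [0,0,0,0,0,0,0.6],
    [0,0,0,0,0,0,0.6]
  ]
}}

```text
t: 18.9
eef_pos: [0.4788, 0.462, 0.1256]
tool_rot: [-0.0, 0.989, 0.146, 0.0]
contact_force: [-0.6, -0.4, 0.5]
gripper_width: 0.596
grasp_force: 0.0
```

```bash
python3 - <<'E'
from lat import *
c,o=snap('wrist'); s,_=snap('scene'); print(np.round(o["q"],2))
print("post",lat(s,.03,.085)[0],"col",lat(s,.125,.18)[0],"pin",lat(s,.19,.215)[0])
p=proj(c,[.4792,.4617,.02])[0]; print(p)
u,v=p.astype(int); m=brass(c); roi=np.zeros_like(m); roi[v-40:v+40,u-40:u+40]=1
cs,h=cv2.findContours(m*roi,cv2.RETR_CCOMP,cv2.CHAIN_APPROX_NONE)
for k in sorted(cs,key=len)[-3:]:
    if len(k)>20: e=cv2.fitEllipse(k); print(len(k),np.round(e[0],1),np.round(e[1],1),at(c,e[0],.02))
E
```

```text
pics/wrist_18.95.png [0.4793 0.4627 0.1267]
pics/scene_19.00.png [0.4796 0.4628 0.1271]
[-0.52  0.64 -0.49  1.66  0.36  0.93 -2.42]
post -0.95 col -1.25 pin 5.35
[280.68459907 216.77042247]
54 [279.8 212. ] [16.2 21.8] [0.48224581 0.46321303 0.02      ]
137 [279.9 210.4] [45.8 48. ] [0.4833385  0.46347078 0.02      ]
```

>>> {"fn": "jog_arm", "kwargs": {
  "deltas": [
    [0.002,0.0002,-0.02,0,0,0,0.5],
    [0,0,-0.03,0,0,0,0.5],
    [0,0,-0.025,0,0,0,0.5],
    [0,0,-0.01,0,0,0,0.5],
    [0,0,-0.01,0,0,0,0.5],
    [0,0,0,0,0,0,0.5],
    [0,0,0,0,0,0,0.4],
    [0,0,0,0,0,0,0.3],
    [0,0,0,0,0,0,0.2],
    [0,0,0,0,0,0,0.2]
  ],
  "newtons": 40
}}

```text
t: 20.0
eef_pos: [0.4814, 0.4628, 0.0315]
tool_rot: [-0.001, 0.989, 0.146, 0.001]
contact_force: [-1.1, -1.4, 6.5]
gripper_width: 0.319
grasp_force: 40.0
```

>>> {"fn": "jog_arm", "kwargs": {
  "deltas": [
    [0,0,0.003,0,0,0,0.2],
    [0,0,0.0155,0,0,0,0.2],
    [0,0,0.03,0,0,0,0.2],
    [0,0,0.04,0,0,0,0.2],
    [0,0,0.045,0,0,0,0.2],
    [0,0,0.045,0,0,0,0.2],
    [0,0,0.04,0,0,0,0.2],
    [0.005,-0.02,0.03,0,0,0,0.2],
    [0.01,-0.04,0.01,0,0,0,0.2],
    [0.01,-0.045,0,0,0,0,0.2]
  ],
  "newtons": 50
}}

```text
t: 21.0
eef_pos: [0.5056, 0.3578, 0.2919]
tool_rot: [-0.002, 0.989, 0.148, 0.002]
contact_force: [1.4, 0.3, -1.9]
gripper_width: 0.318
grasp_force: 49.5
```

>>> {"fn": "jog_arm", "kwargs": {
  "deltas": [
    [0.01,-0.045,0,0,0,0,0.2],
    [0.01,-0.045,0,0,0,0,0.2],
    [0.01,-0.03,0,0,0,0,0.2],
    [0.004,-0.015,0,0,0,0,0.2],
    [0,0,0,0,0,0,0.2],
    [0,0,0,0,0,0,0.2],
    [0,0,0,0,0,0,0.2],
    [0,0,0,0,0,0,0.2]
  ]
}}

```text
t: 21.8
eef_pos: [0.5389, 0.2239, 0.2884]
tool_rot: [-0.0, 0.989, 0.148, -0.0]
contact_force: [0.6, -0.1, -0.4]
gripper_width: 0.316
grasp_force: 49.5
```

```bash
python3 - <<'E'
from h import *
c,o=snap('wrist'); e=np.array(o["eef_pos"]); print(o["gripper_width"])
p=proj(c,[.63,.25,.222])[0]; print(p, proj(c,e+[0,0,-.0115]))
u,v=p.astype(int)
a=cv2.resize(c["img"][max(v-50,0):max(v-50,0)+100,u-50:u+50],(400,400),interpolation=cv2.INTER_CUBIC)
b=cv2.resize(c["img"][235:335,230:330],(400,400),interpolation=cv2.INTER_CUBIC); print(u-50,max(v-50,0))
cv2.imwrite("pics/i.png",np.hstack([a,b])[:,:,::-1])
E
```

```text
pics/wrist_21.85.png [0.539  0.2236 0.2883]
0.3123242753022743
[283.48004962  58.53232925] [[280.8791465  290.50949258]]
233 8
```

View pics/i.png

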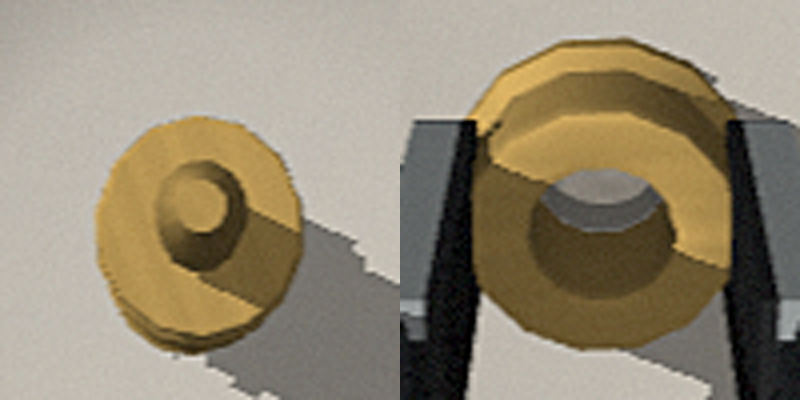

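```bash
python3 - <<'E'
from h import *
c=load("pics/last_wrist.npz"); e=np.array([.539,.2236,.2883])
t=at(c,(282.9,58.9),.222); s=at(c,(282.4,63.4),.186); h=at(c,(279.9,292.6),e[2]-.0115); print(t,s,h,h-e,"move",t-h,s-h, "target eef",e+t-h)
E
```

```text
[0.62976163 0.25021976 0.222     ] [0.6302844  0.25044474 0.186     ] [0.5379673  0.22366202 0.2768    ] [-1.03270098e-03  6.20170319e-05 -1.15000000e-02] move [ 0.09179433  0.02655775 -0.0548    ] [ 0.0923171   0.02678272 -0.0908    ] target eef [0.63079433 0.25015775 0.2335    ]
```

>>> {"fn": "jog_arm", "kwargs": {
  "deltas": [
    [0.02,0.006,0,0,0,0,0.2],
    [0.03,0.009,0,0,0,0,0.2],
    [0.025,0.007,0,0,0,0,0.2],
    [0.017,0.0046,-0.005,0,0,0,0.2],
    [0,0,-0.01,0,0,0,0.2],
    [0,0,-0.007,0,0,0,0.2],
    [0,0,0,0,0,0,0.2],
    [0,0,0,0,0,0,0.2],
    [0,0,0,0,0,0,0.2],
    [0,0,0,0,0,0,0.2]
  ]
}}

```text
t: 22.85
eef_pos: [0.6316, 0.2484, 0.267]
tool_rot: [-0.0, 0.989, 0.146, 0.0]
contact_force: [-0.1, 0.1, -1.0]
gripper_width: 0.317
grasp_force: 49.5
```

```bash
python3 - <<'E'
from lat import *
c,o=snap('scene'); z=o["eef_pos"][2]-.0315
print(o["tool_rot"])
print("hub",lat(c,z+.0125,z+.019)); print("pin",lat(c,.19,.215)); print("col",lat(c,.125,.18)[0])
p=proj(c,[.63,.25,.22])[0].astype(int)
b=cv2.resize(c["img"][p[1]-40:p[1]+40,p[0]-40:p[0]+40],(480,480),interpolation=cv2.INTER_CUBIC)
cv2.imwrite("pics/j.png",b[:,:,::-1])
E
```

```text
pics/scene_22.90.png [0.6317 0.2484 0.267 ]
[-5.57264595e-05  9.89229519e-01  1.46371808e-01  4.98662288e-04]
hub (np.float64(2.05), array([2.1, 2.1, 2.1]))
pin (np.float64(5.4), array([ 5.6,  5.7,  5.6,  5.5,  5.3,  5.4,  5.4,  5.1,  0.4, -0.2]))
col -1.2
```

>>> {"fn": "jog_arm", "kwargs": {
  "deltas": [
    [-0.0009,0.0018,0,0,0,0,0.2],
    [0,0,0,0,0,0,0.2],
    [0,0,0,0,0,0,0.2],
    [0,0,-0.003,0,0,0,0.2],
    [0,0,-0.004,0,0,0,0.2],
    [0,0,-0.003,0,0,0,0.2],
    [0,0,-0.003,0,0,0,0.2],
    [0,0,-0.002,0,0,0,0.2],
    [0,0,-0.002,0,0,0,0.2],
    [0,0,0,0,0,0,0.2]
  ]
}}

```text
t: 23.9
eef_pos: [0.6307, 0.2501, 0.2489]
tool_rot: [0.0, 0.989, 0.146, -0.0]
contact_force: [-0.4, -0.1, -1.5]
gripper_width: 0.315
grasp_force: 49.5
```

>>> {"fn": "jog_arm", "kwargs": {
  "deltas": [
    [0,0,-0.002,0,0,0,0.2],
    [0,0,-0.002,0,0,0,0.2],
    [0,0,-0.002,0,0,0,0.2],
    [0,0,-0.002,0,0,0,0.2],
    [0,0,-0.003,0,0,0,0.2],
    [0,0,0,0,0,0,0.2]
  ]
}}

```text
t: 24.5
eef_pos: [0.6305, 0.25, 0.2377]
tool_rot: [0.0, 0.989, 0.146, -0.0]
contact_force: [-0.3, 0.4, -0.8]
gripper_width: 0.319
grasp_force: 49.5
```

>>> {"fn": "jog_arm", "kwargs": {
  "deltas": [
    [0,0,-0.004,0,0,0,0.2],
    [0,0,-0.004,0,0,0,0.2],
    [0,0,-0.004,0,0,0,0.2],
    [0,0,-0.003,0,0,0,0.2],
    [0,0,-0.002,0,0,0,0.2],
    [0,0,-0.001,0,0,0,0.2],
    [0,0,0,0,0,0,0.2]
  ]
}}

```text
t: 25.2
eef_pos: [0.6307, 0.2502, 0.2202]
tool_rot: [0.0, 0.989, 0.146, -0.0]
contact_force: [0.2, 0.5, -1.0]
gripper_width: 0.314
grasp_force: 49.5
```

>>> {"fn": "jog_arm", "kwargs": {
  "deltas": [
    [0,0,-0.001,0,0,0,0.2],
    [0,0,-0.001,0,0,0,0.2],
    [0,0,-0.0005,0,0,0,0.2],
    [0,0,-0.0005,0,0,0,0.2],
    [0,0,0,0,0,0,0.2]
  ]
}}

```text
t: 25.7
eef_pos: [0.6309, 0.2503, 0.2176]
tool_rot: [-0.0, 0.989, 0.146, 0.0]
contact_force: [-0.2, -0.5, 0.7]
gripper_width: 0.318
grasp_force: 49.6
```

>>> {"fn": "jog_arm", "kwargs": {
  "deltas": [
    [0,0,-0.0005,0,0,0,0.2],
    [0,0,-0.0003,0,0,0,0.2],
    [0,0,0,0,0,0,0.2]
  ]
}}

```text
t: 26.0
eef_pos: [0.6312, 0.2505, 0.2175]
tool_rot: [-0.0, 0.989, 0.146, 0.001]
contact_force: [-1.7, -0.4, 5.7]
gripper_width: 0.315
grasp_force: 50.1
```

>>> {"fn": "jog_arm", "kwargs": {
  "deltas": [
    [0,0,0,0,0,0,0.4],
    [0,0,0,0,0,0,0.45],
    [0,0,0,0,0,0,0.5],
    [0,0,0.003,0,0,0,0.5],
    [0,0,0.015,0,0,0,0.5],
    [0,0,0.03,0,0,0,0.5],
    [0,0,0.03,0,0,0,0.5],
    [0,-0.02,0.005,0,0,0,0.5],
    [0,-0.035,0,0,0,0,0.5],
    [0,-0.045,0,0,0,0,0.5]
  ]
}}

```text
t: 27.0
eef_pos: [0.6306, 0.1518, 0.3015]
tool_rot: [-0.001, 0.989, 0.148, 0.001]
contact_force: [1.1, -0.3, -0.1]
gripper_width: 0.501
grasp_force: 0.0
```

>>> {"fn": "jog_arm", "kwargs": {
  "deltas": [
    [0,-0.045,0,0,0,0,0.5],
    [0,-0.045,0,0,0,0,0.5],
    [0,-0.04,-0.03,0,0,0,0.5],
    [0,-0.03,-0.04,0,0,0,0.5],
    [0,0,-0.04,0,0,0,0.5],
    [0,0,-0.02,0,0,0,0.5],
    [0,0,0,0,0,0,0.5],
    [0,0,0,0,0,0,0.5],
    [0,0,0,0,0,0,0.5]
  ]
}}

```text
t: 27.9
eef_pos: [0.6323, -0.0092, 0.1719]
tool_rot: [0.0, 0.989, 0.147, 0.002]
contact_force: [0.2, -0.2, -0.1]
gripper_width: 0.499
grasp_force: 0.0
```

```bash
python3 - <<'E'
from lat import *
c,o=snap('wrist')
dark=lambda h:(h[...,2]<110)&(h[...,1]>90)
print(fit(c,[.6628,-.0104],FIN,brass(c,dark),pad=0))
s,_=snap('scene'); print("post",lat(s,.03,.085)[0],"col",lat(s,.125,.18)[0])
u,v=proj(c,[.6628,-.0104,.03])[0].astype(int); print(u,v)
cv2.imwrite("pics/k.png",np.hstack([cv2.resize(c["img"],(400,300)),cv2.resize(s["img"][100:250,130:330],(400,300),interpolation=cv2.INTER_CUBIC)])[:,:,::-1])
E
```

```text
pics/wrist_27.95.png [ 0.6322 -0.0093  0.1718]
(array([ 0.66208596, -0.01285615]), np.float64(0.9232493857493858))
pics/scene_28.00.png [ 0.632  -0.0094  0.1716]
post -1.0 col -1.15
293 164
```

View pics/k.png

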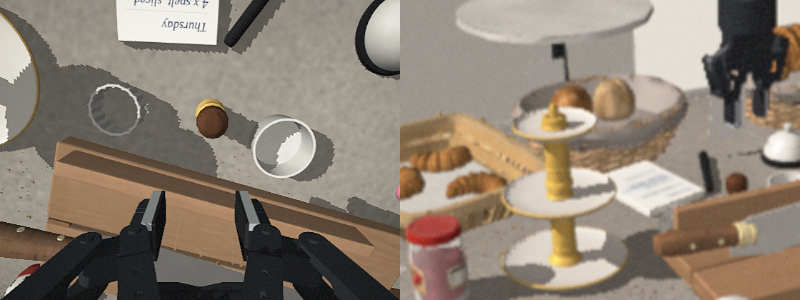

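```bash
python3 - <<'E'
from h import *
c=load("pics/last_wrist.npz"); h=cv2.cvtColor(c["img"],cv2.COLOR_RGB2HSV)[135:215,250:340]
m=((h[...,2]<115)&(h[...,1]>100)).astype(np.uint8); n,l,s,ce=cv2.connectedComponentsWithStats(m); i=1+np.argmax(s[1:,4])
k=max(cv2.findContours((l==i).astype(np.uint8),0,1)[0],key=len); q=cv2.minEnclosingCircle(k); print(s[i],ce[i]+[250,135],q)
print(at(c,ce[i]+[250,135],.046), at(c,np.array(q[0])+[250,135],.046))
E
```

```text
[  25   12   44   47 1580] [297.07721519 170.28860759] ((47.0, 35.21111297607422), 23.21120834350586)
[ 0.66253326 -0.0126465   0.046     ] [ 0.66257007 -0.01257808  0.046     ]
```

>>> {"fn": "jog_arm", "kwargs": {
  "deltas": [
    [0.015,-0.0016,0,0,0,0,0.55],
    [0.0154,-0.0017,-0.01,0,0,0,0.55],
    [0,0,-0.03,0,0,0,0.55],
    [0,0,-0.035,0,0,0,0.55],
    [0,0,-0.025,0,0,0,0.55],
    [0,0,-0.015,0,0,0,0.55],
    [0,0,-0.0077,0,0,0,0.55],
    [0,0,0,0,0,0,0.55],
    [0,0,0,0,0,0,0.45],
    [0,0,0,0,0,0,0.4]
  ],
  "newtons": 40
}}

```text
t: 29.0
eef_pos: [0.6623, -0.013, 0.0484]
tool_rot: [0.0, 0.989, 0.146, 0.001]
contact_force: [-0.8, -0.6, 0.2]
gripper_width: 0.395
grasp_force: 0.0
```

>>> {"fn": "jog_arm", "kwargs": {
  "deltas": [
    [0,0,0,0,0,0,0.3],
    [0,0,0,0,0,0,0.2],
    [0,0,0,0,0,0,0.2]
  ]
}}

```text
t: 29.3
eef_pos: [0.6623, -0.013, 0.0485]
tool_rot: [0.0, 0.989, 0.146, 0.001]
contact_force: [-0.9, -0.3, 5.8]
gripper_width: 0.347
grasp_force: 39.4
```

>>> {"fn": "jog_arm", "kwargs": {
  "deltas": [
    [0,0,0.003,0,0,0,0.2],
    [0,0,0.0155,0,0,0,0.2],
    [0,0,0.03,0,0,0,0.2],
    [0,0,0.04,0,0,0,0.2],
    [0,0,0.045,0,0,0,0.2],
    [0,0,0.045,0,0,0,0.2],
    [0,0,0.04,0,0,0,0.2],
    [-0.01,0.02,0.03,0,0,0,0.2],
    [-0.02,0.035,0.003,0,0,0,0.2],
    [-0.02,0.04,0,0,0,0,0.2]
  ],
  "newtons": 45
}}

```text
t: 30.3
eef_pos: [0.6112, 0.0817, 0.301]
tool_rot: [0.0, 0.989, 0.145, 0.002]
contact_force: [0.9, 0.6, -1.3]
gripper_width: 0.35
grasp_force: 44.6
```

>>> {"fn": "jog_arm", "kwargs": {
  "deltas": [
    [-0.02,0.04,0,0,0,0,0.2],
    [-0.02,0.04,0,0,0,0,0.2],
    [-0.02,0.035,0,0,0,0,0.2],
    [-0.012,0.0265,0,0,0,0,0.2],
    [0,0,0,0,0,0,0.2],
    [0,0,0,0,0,0,0.2],
    [0,0,0,0,0,0,0.2],
    [0,0,0,0,0,0,0.2],
    [0,0,0,0,0,0,0.2]
  ]
}}

```text
t: 31.2
eef_pos: [0.5397, 0.2222, 0.2983]
tool_rot: [0.0, 0.989, 0.145, -0.0]
contact_force: [-0.2, 0.1, -1.6]
gripper_width: 0.348
grasp_force: 44.7
```

```bash
python3 - <<'E'
from h import *
c,o=snap('wrist'); e=np.array(o["eef_pos"]); print(o["gripper_width"],o["contact_force"])
s,_=snap('scene')
p=proj(c,[.63,.25,.222])[0]; print(p, proj(c,e+[0,0,-.0025]), proj(c,e+[0,0,-.0485]))
u,v=p.astype(int); v0=max(v-50,0)
a=cv2.resize(c["img"][v0:v0+100,u-50:u+50],(400,400),interpolation=cv2.INTER_CUBIC)
b=cv2.resize(c["img"][220:320,230:330],(400,400),interpolation=cv2.INTER_CUBIC); print(u-50,v0)
q=proj(s,e+[0,0,-.03])[0].astype(int); print(q)
cv2.imwrite("pics/l.png",np.hstack([a,b])[:,:,::-1])
E
```

```text
pics/wrist_31.25.png [0.5396 0.2225 0.2982]
0.344539547857231 [ 0.11122053  0.35147811 -0.33735106]
pics/scene_31.30.png [0.5395 0.2227 0.2982]
[278.45307041  60.87729181] [[279.10371666 302.64422117]] [[279.32816889 253.33751524]]
228 10
[230 142]
```

View pics/l.png

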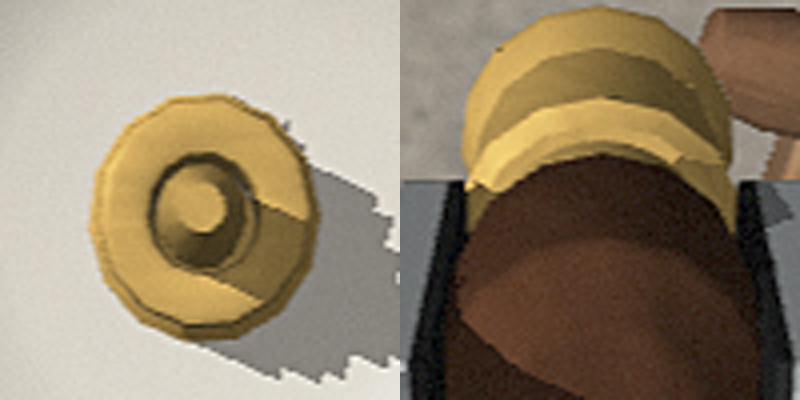

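```bash
python3 - <<'E'
from h import *
from scipy.optimize import fsolve
c=load("pics/last_wrist.npz"); e=np.array([.5396,.2225,.2982]); a=np.linspace(0,2*np.pi,721)
def ext(xy,hs):
    p=np.vstack([proj(c,np.c_[xy[0]+.0175*np.cos(a),xy[1]+.0175*np.sin(a),0*a+e[2]-.0485+h]) for h in hs])
    return p.min(0),p.max(0)
t=at(c,(278.4,61.1),.222); print("tip",t)
for hs in ([0],[0,.004],[0,.008]):
    f=lambda xy:[(ext(xy,hs)[0][0]+ext(xy,hs)[1][0])/2-279.25, ext(xy,hs)[0][1]-221.4]
    x=fsolve(f,e[:2]); print(hs,x,x-e[:2],ext(x,hs),"target eef",e[:2]+t[:2]-x)
k=at(c,(281.1,302.6),e[2]-.0025); print("knob",k-e)
E
```

```text
tip [0.62989169 0.24999597 0.222     ]
[0] [0.53967787 0.22255895] [7.78742944e-05 5.89517866e-05] (array([245.51203289, 221.4       ]), array([312.98796711, 283.00384475])) target eef [0.62981382 0.24993702]
[0, 0.004] [0.53968033 0.22255076] [8.03262349e-05 5.07573190e-05] (array([244.80850471, 221.4       ]), array([313.69149529, 286.8551162 ])) target eef [0.62981136 0.24994521]
[0, 0.008] [0.53968278 0.22254256] [8.27778625e-05 4.25638973e-05] (array([244.07501073, 221.4       ]), array([314.42498927, 290.86536431])) target eef [0.62980891 0.24995341]
knob [ 0.00020847 -0.00077194 -0.0025    ]
```

>>> {"fn": "jog_arm", "kwargs": {
  "deltas": [
    [0.02,0.006,0,0,0,0,0.2],
    [0.03,0.009,0,0,0,0,0.2],
    [0.025,0.008,0,0,0,0,0.2],
    [0.0152,0.0044,0,0,0,0,0.2],
    [0,0,-0.005,0,0,0,0.2],
    [0,0,-0.005,0,0,0,0.2],
    [0,0,0,0,0,0,0.2],
    [0,0,0,0,0,0,0.2],
    [0,0,0,0,0,0,0.2],
    [0,0,0,0,0,0,0.2]
  ]
}}

```text
t: 32.3
eef_pos: [0.6293, 0.2508, 0.2888]
tool_rot: [0.0, 0.989, 0.146, 0.0]
contact_force: [0.4, 0.4, -0.6]
gripper_width: 0.348
grasp_force: 44.7
```

>>> {"fn": "jog_arm", "kwargs": {
  "deltas": [
    [0.0005,-0.0009,0,0,0,0,0.2],
    [0,0,0,0,0,0,0.2],
    [0,0,-0.004,0,0,0,0.2],
    [0,0,-0.005,0,0,0,0.2],
    [0,0,-0.004,0,0,0,0.2],
    [0,0,-0.003,0,0,0,0.2],
    [0,0,-0.003,0,0,0,0.2],
    [0,0,-0.002,0,0,0,0.2],
    [0,0,-0.002,0,0,0,0.2],
    [0,0,0,0,0,0,0.2]
  ]
}}

```text
t: 33.3
eef_pos: [0.6298, 0.2499, 0.265]
tool_rot: [0.0, 0.989, 0.146, -0.0]
contact_force: [0.9, -0.7, -1.0]
gripper_width: 0.348
grasp_force: 44.7
```

>>> {"fn": "jog_arm", "kwargs": {
  "deltas": [
    [0,0,-0.002,0,0,0,0.2],
    [0,0,-0.002,0,0,0,0.2],
    [0,0,-0.002,0,0,0,0.2],
    [0,0,-0.002,0,0,0,0.2],
    [0,0,0,0,0,0,0.2]
  ]
}}

```text
t: 33.8
eef_pos: [0.6297, 0.2498, 0.2569]
tool_rot: [0.0, 0.989, 0.146, -0.0]
contact_force: [-0.1, -0.3, -0.2]
gripper_width: 0.347
grasp_force: 44.7
```

>>> {"fn": "jog_arm", "kwargs": {
  "deltas": [
    [0,0,-0.001,0,0,0,0.2],
    [0,0,-0.0007,0,0,0,0.2],
    [0,0,-0.0005,0,0,0,0.2],
    [0,0,-0.0005,0,0,0,0.2],
    [0,0,0,0,0,0,0.2]
  ]
}}

```text
t: 34.3
eef_pos: [0.6299, 0.2499, 0.2546]
tool_rot: [-0.0, 0.989, 0.146, 0.0]
contact_force: [-0.6, 0.2, -0.9]
gripper_width: 0.347
grasp_force: 44.7
```

>>> {"fn": "jog_arm", "kwargs": {
  "deltas": [
    [0,0,-0.0005,0,0,0,0.2],
    [0,0,-0.0005,0,0,0,0.2],
    [0,0,0,0,0,0,0.2]
  ]
}}

```text
t: 34.6
eef_pos: [0.6303, 0.25, 0.2545]
tool_rot: [-0.0, 0.989, 0.146, 0.001]
contact_force: [0.2, 0.1, 4.3]
gripper_width: 0.348
grasp_force: 45.1
```

Seated at the expected height (0.2545). Next I release, retreat and check.

>>> {"fn": "jog_arm", "kwargs": {
  "deltas": [
    [0,0,0,0,0,0,0.4],
    [0,0,0,0,0,0,0.45],
    [0,0,0,0,0,0,0.55],
    [0,0,0.005,0,0,0,0.6],
    [0,0,0.02,0,0,0,0.6],
    [0,0,0.03,0,0,0,0.6],
    [0,0,0.03,0,0,0,0.6],
    [0,-0.02,0.01,0,0,0,0.6],
    [0,-0.04,0,0,0,0,0.6],
    [0,-0.045,0,0,0,0,0.6]
  ]
}}

```text
t: 35.6
eef_pos: [0.6296, 0.1457, 0.3496]
tool_rot: [-0.001, 0.989, 0.148, 0.001]
contact_force: [0.7, -1.2, -0.7]
gripper_width: 0.599
grasp_force: 0.0
```

>>> {"fn": "jog_arm", "kwargs": {
  "deltas": [
    [0,-0.045,0,0,0,0,0.6],
    [0,-0.045,0,0,0,0,0.6],
    [0,-0.045,0,0,0,0,0.6],
    [0,-0.03,0,0,0,0,0.6],
    [0,0,0,0,0,0,0.6],
    [0,0,0,0,0,0,0.6],
    [0,0,0,0,0,0,0.6],
    [0,0,0,0,0,0,0.6]
  ]
}}

```text
t: 36.4
eef_pos: [0.6299, -0.018, 0.3488]
tool_rot: [-0.0, 0.989, 0.148, 0.0]
contact_force: [0.4, 0.2, 0.1]
gripper_width: 0.603
grasp_force: 0.0
```

```bash
python3 - <<'E'
from lat import *
s,o=snap('scene'); t,_=snap('top')
print("post",lat(s,.03,.085)[0],"col",lat(s,.125,.18)[0],"fin",lat(s,.21,.237)[0])
cv2.imwrite("pics/m.png",np.hstack([cv2.resize(s["img"][80:245,150:280],(400,508),interpolation=cv2.INTER_CUBIC),cv2.resize(t["img"][90:240,150:268],(400,508),interpolation=cv2.INTER_CUBIC)])[:,:,::-1])
E
```

```text
pics/scene_36.45.png [ 0.6299 -0.0182  0.3487]
pics/top_36.50.png [ 0.6299 -0.0186  0.3487]
post -1.0 col -1.15 fin 3.15
```

View pics/m.png

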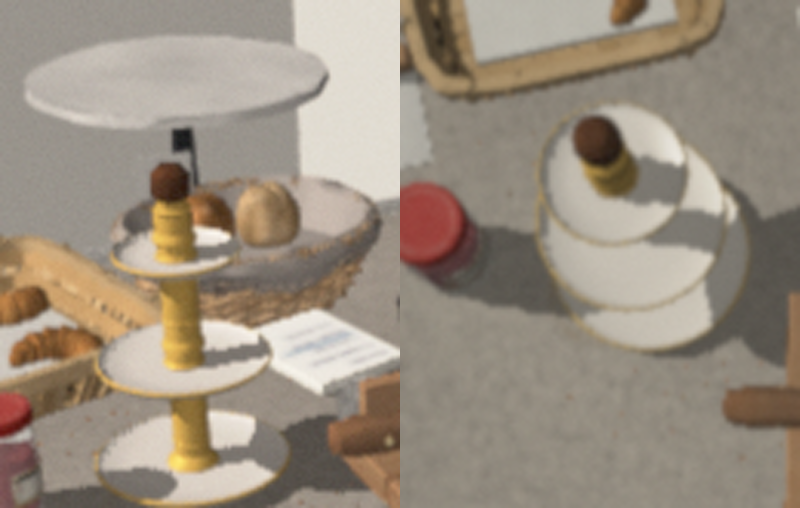

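The stand is fully assembled and straight: the finial is at (170,180) in the left view, both plates are level, and the bystanders are in place. The gripper is clear of everything.

```bash
python3 -c "
from station import bot
print(bot.hand_in())"
```

```text
the job is handed in; nothing more can be done
None
```

The cake stand is assembled in the order asked; each part met light contact at its expected seated height, the final pictures show it straight and standing by itself, and I handed the job in after 36.5 s.

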